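# Press a stool leg home and hold it

## Robot

A 6-joint arm with a two-finger parallel gripper is mounted at the origin on a cart in front of the work surface, level with it; the furniture and walls round the work are solid. World frame = base frame: x ahead of the robot, y to its left, z up, the work surface at z = 0. Lengths are in mm, angles in rad, forces in N, time in s.
With the tool pointing down it reaches from about 350 to 975 mm from the base axis. Payload 7.1 kg.
Tool frame: the origin (TCP) lies at the very end of the fingers, on their centre line; the grasp point (between the pads) lies 19 mm behind it; z points along the fingers, y is the direction in which the jaws open and shut (so a half turn about z gives the same grasp; the last joint's range is limited). The gripper opens to 88 mm and grips with 3 to 60 N. Pads are 20 mm wide; open, the fingers measure 115 mm over their backs; the gripper's body (75 mm by 178 mm) begins 61 mm behind the grasp point.
Start: joints at [-1.365, 0.423, 1.63, -0, 1.089, -0.019], TCP at [139.339, -609.253, 222.675] pointing down, gripper open.
Joint ranges: [-3, 3], [-0.9, 2.11], [0.09, 2.58], [-1.31, 4.45], [0.11, 2.69], [-2.54, 2.54]. Speed limits (rad/s): [2.39, 2.39, 3.01, 3.14, 3.14, 3.14].

## Interface

Orientations are given as a rotation vector (axis times angle).
In Python, from workcell import readout, imaging, close_job gives the robot as it stands.
- The arm moves only by the tool carry_out, never from a script. Its argument "rows" is a list of rows, each a list of 3 entries, a list of its own where there are three numbers: the shift along the tool's x, y, z in m, then the turn, a rotation vector about the tool's x, y, z in rad, then the closure, from 0 (fully open) to 1 (shut). In form: [[[dx, dy, dz], [wx, wy, wz], hand], ...]. A call has 1 to 12 rows; each row shifts and turns the commanded pose from where the row before left it, along the tool's axes as they then stand; what a row does not reach is not made up. A row lasts 1/12 s, in which the tool goes at most 41.7 mm and 7.16 degrees, less where a joint would pass 70% of its speed; a pose out of reach is approached as far as the arm can. A call with a gripper value outside its range is refused whole. The fingers move at their own pace and stop on an object; the grip force is fixed at half the most. Time passes only in rows, so rows that do not move let the fingers close. It gives the time, the measured TCP pose, the force and the opening at its end, in the units of the state.
- readout.get_obs(): the state, without advancing time (a new reading comes with each control period).
- imaging.get_image(name): name is "side" or "top" or "wrist"; returns the picture (384x512x3 uint8, red, green, blue); there is no depth.
- imaging.camera_params(name): a dict with "fx", "fy", "cx", "cy" (pixels), "rvec" (rotation vector, rad) and "tvec" (3), from world to camera coordinates, as OpenCV has them; the wrist camera has in their place "T_tool_cam" (4x4, takes a point from camera to tool coordinates, whose origin is the TCP and whose axes are the flange's). Camera axes: x right, y down, z forward; pixel columns grow to the right and rows downward; lengths in mm; the calibration is good to about 2 mm. A picture is of the moment at which its call begins: read the wrist's pose just before it. camera_params takes no time and is no camera call.
- close_job(): hands the job in, once; it reports no verdict.
The state is a dict: "t": time; "qpos": joint angles; "qvel": joint speeds; "joint_torque": joint torques, N m; "ee_pos": TCP position; "orientation": TCP orientation; "ft_force": force on the tool from outside, world axes, zero at the start; "moment": the same for the moment, N m; "width": finger opening in mm.
Only numpy, scipy, OpenCV 4.12 (cv2) and the standard library are available. Lean on these libraries where they do the work, as an engineer would, in place of code of your own. Each camera call takes 0.05 s, during which the arm holds its last target.

## Task

Glue-up: with the press's safety catch still on, take the stool leg that lies on the hardboard sheet and lay it in the two V-blocks of the leg press, its thin tenon facing the hole in the stool top and still clear of it, and let go. Then flip the safety catch over towards you so that it stays open, and pull the lever over until the ram has driven the tenon fully home and presses the leg's shoulder tight against the stool top. The lever springs back, so finish while holding it there for the glue to grab; leave everything else on the bench where it is.

Things in the scene. Friction and masses are not known exactly. Their poses are not given: they have to be found in the camera images.
- leg: The loose beech leg on the hardboard sheet, 200 mm long. Origin on its centreline at mid length; its own y axis runs from the tenon end (-y) to the rounded foot (+y). Body 36 mm diameter from 52 mm on the tenon side to 86 mm on the foot side of the origin, then tapering 28 mm to the shoulder; tenon 18 mm diameter, 20 mm long, at first pointing roughly to the press's -y. About 0.12 kg; may lie rolled.
- tenon_tip (a point): End of the leg's tenon, on the leg's centreline (100 mm from the leg's origin, along its -y).
- press: Shop-built leg press, screwed to the bench: plywood base 180 x 460 x 18 mm. Origin under the base, z up; its y axis runs from the upright stool top (-y end) to the lever (+y end); its -x side faces the robot. Two wooden V-blocks, 12 mm thick, 82 mm apart, 70 mm wide, tops 79 mm above the bench, carry the leg in line with hole and ram. The ram's steel bushing is 107 mm high, 46 mm wide.
- stool_top: Walnut stool top 290 x 140 x 26 mm, clamped on edge in the press; origin at the middle of its outer face. It reaches from 35 mm on the robot side of the press line to 255 mm behind it; upper edge 193 mm above the bench. Two legs are already glued into it 220 mm behind the press line; an empty hole 70 mm above the one to be filled waits for later.
- hole (a point): Centre of the mouth of the 20.8 mm hole in the stool top's inner face; the hole runs along -y of the press, 26 mm deep; mouth chamfered 3 mm.
- cradle (a point): Point on the press line, 88 mm above the bench, midway between the two V-blocks and 115 mm (along the press's +y) from the hole. A leg laid with its middle here has 15 mm free before its tenon reaches the hole and 15 mm free behind its foot to the ram's nose.
- nose: Sprung steel nose of the ram, 30 mm diameter disc. Origin at the centre of its front face. At rest it is 230 mm from the hole along the press's +y; the lever drives it straight towards the hole. It gives way against a spring, 8 N at first and 16 N after 9 mm.
- lever (a joint): Press lever, rad: 0 at rest, leaning 0.70 from upright towards press +y; grows as the grip is pulled over towards the stool top (press -y), turning about press x through lever_pivot; stop at 1.40. Blocked while the catch is on; a spring returns it when let go. From 1.19 the ram presses the seated leg, harder up to the stop. A pull of 3 to 5 N at the grip moves it, about 7 N holds it near the stop.
- lever_grip (a point): Middle of the lever's cross grip: a wooden bar 24 mm in diameter, 82 mm long, level, along the press's x, between the two flat steel arms of the lever, 210 mm from the pivot; 195 mm above the bench at rest. It can be gripped from above across its thickness, and turns between the fingers as the lever swings.
- lever_pivot (a point): Point on the lever's hinge line, between its arms, 34 mm above the bench.
- catch (a joint): Safety catch, rad: 0 on (leaning 0.28 inwards over the press, its steel tongue standing before the stud on the lever's near arm), grows as it is flipped outwards to press -x, towards the robot; stop at 1.55. It turns about a line along press y through catch_pivot. Its weight keeps it on up to about 0.2 and drops it open by itself beyond about 0.4.
- catch_grip (a point): Middle of the catch's thumb bar: a level steel bar 14 mm in diameter, 48 mm long, along the press's y, 112 mm from the catch's hinge; 140 mm above the bench when the catch is on. The plate below it is 8 mm thick and 26 mm wide.
- catch_pivot (a point): Point on the catch's hinge line, at its middle, 32 mm above the bench.
- sheet: The 300 x 250 mm hardboard sheet, 7 mm thick, fixed on the bench, on which the leg starts; origin under its centre.
- bowl: Black bowl, 96 mm across, 56 mm high; origin under its centre. Leave it.
- glue_bottle: Plain white bottle, 56 mm across, 160 mm high; origin under its centre. Leave it.
- spare_leg_1: The nearer of two spare turned legs lying on the bench behind the press's lever, about 205 x 37 mm; origin under its middle. Leave it.

How it is judged:
By the outcome, as a careful person would: the job done as asked, in the order asked, and still so for the second after the job is handed in, while the arm keeps its last pose, push and grip.
It also fails if it takes over 72 s, if anything falls off the work surface, if the arm or the gripper's body presses on something with over 40 N, if the wrist force passes 120 N, or if a joint passes its speed limit or range.

## Working session

There is one attempt and no reset: what is moved stays moved. The work goes in short steps, Python scripts to look and compute and a tool call to move; the robot and the scene stay as the last step left them, time stands still between calls to the robot, and variables do not carry over. Pictures are saved under pics/ and viewed, and the job is handed in when it is done.

Besides the shell and the picture viewer there is one more tool, called by a JSON object that holds its "api" and its "payload". carry_out: Moves the arm, as the interface text tells. Its arguments: {"type":"object","properties":{"rows":{"type":"array","items":{"type":"array"}}},"required":["rows"]}

```bash
ls; mkdir -p pics; python3 - <<'E'
from workcell import readout, imaging
import cv2
o=readout.get_obs()
for k,v in o.items(): print(k,v)
for n in ["side","top","wrist"]:
    print(n,imaging.camera_params(n))
    im=imaging.get_image(n); cv2.imwrite(f"pics/{n}0.png",im[:,:,::-1])
E
```

```text
pics
t 0.0
qpos [-1.36498246e+00  4.23829139e-01  1.63068835e+00 -1.44218850e-05
  1.08860488e+00 -1.90028327e-02]
qvel [ 1.68111169e-03  2.50169000e-04 -2.24910061e-04  9.97446768e-05
  2.21606185e-03 -1.36554226e-03]
joint_torque [-1.12508203e-04 -5.44628298e+01 -2.73669165e+01  6.42658537e-02
  2.28187430e-02 -1.34749980e-04]
ee_pos [ 139.23499978 -608.71997592  221.90965591]
orientation [-3.12025209e+00 -3.52237761e-01  2.43972294e-04]
ft_force [ 0.21723069 -0.28621797  0.27905929]
moment [ 0.02627536 -0.03361851 -0.03736842]
width 87.92520559130038
side {'fx': 480.32756930761053, 'fy': 480.32756930761053, 'cx': 259.55012739606184, 'cy': 193.5176812132794, 'rvec': array([ 2.11763226, -0.23541385,  0.11302138]), 'tvec': array([-525.09654353,  139.62086312, 1854.72686119])}
top {'fx': 357.6752879616048, 'fy': 357.6752879616048, 'cx': 258.447969762229, 'cy': 186.74973222584575, 'rvec': array([ 2.15538612, -2.18466045,  0.05122143]), 'tvec': array([ -53.89454967,  534.08678119, 1206.87452261])}
wrist {'fx': 304.363547082124, 'fy': 304.363547082124, 'cx': 257.0358582116182, 'cy': 186.3726412801698, 'T_tool_cam': array([[-1.64829829e-03, -9.55960169e-01, -2.93491804e-01,
         7.91528815e+01],
       [ 9.99998442e-01, -1.39029306e-03, -1.08769963e-03,
         9.18775178e-02],
       [ 6.31757904e-04, -2.93493139e-01,  9.55960971e-01,
        -1.62942077e+02],
       [ 0.00000000e+00,  0.00000000e+00,  0.00000000e+00,
         1.00000000e+00]])}
```

View pics/side0.png

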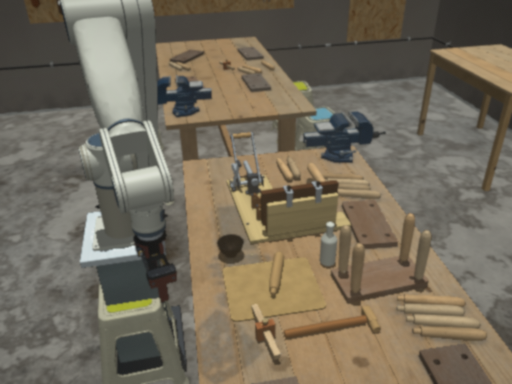

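View pics/top0.png

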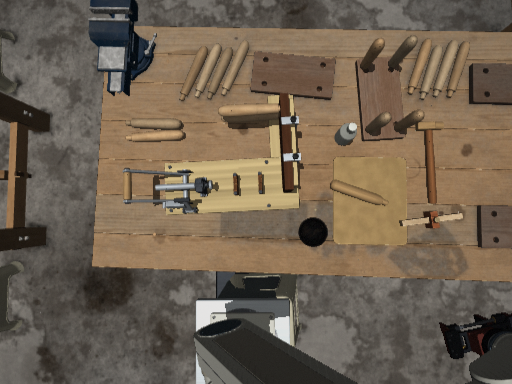

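View pics/wrist0.png

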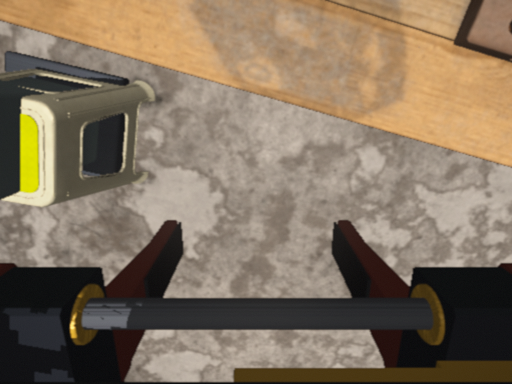

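```bash
cat > h.py <<'E'
import numpy as np, cv2
from scipy.spatial.transform import Rotation as R
from workcell import readout, imaging
def cam(n,obs=None):
    p=imaging.camera_params(n)
    K=np.array([[p['fx'],0,p['cx']],[0,p['fy'],p['cy']],[0,0,1.]])
    if 'rvec' in p:
        Rw=R.from_rotvec(p['rvec']).as_matrix(); t=np.array(p['tvec'])
        return K,Rw.T,-Rw.T@t      # cam->world rot, center
    obs=obs or readout.get_obs()
    T=p['T_tool_cam']; Rt=R.from_rotvec(obs['orientation']).as_matrix()
    return K,Rt@T[:3,:3],Rt@T[:3,3]+obs['ee_pos']
def ray(c,uv):
    K,Rm,C=c; d=Rm@np.linalg.inv(K)@np.array([uv[0],uv[1],1.]); return C,d/np.linalg.norm(d)
def onz(c,uv,z):
    C,d=ray(c,uv); return C+d*(z-C[2])/d[2]
def onaxis(c,uv,P,n):
    C,d=ray(c,uv); P=np.array(P,float);n=np.array(n,float); return C+d*(((P-C)@n)/(d@n))
def proj(c,P):
    K,Rm,C=c; q=K@Rm.T@(np.array(P,float)-C); return q[:2]/q[2]
def tri(c1,u1,c2,u2):
    C1,d1=ray(c1,u1);C2,d2=ray(c2,u2)
    A=np.stack([d1,-d2],1); s=np.linalg.lstsq(A,C2-C1,rcond=None)[0]
    a=C1+s[0]*d1;b=C2+s[1]*d2
    return (a+b)/2,np.linalg.norm(a-b)
def snap(n,f):
    o=readout.get_obs() if n=='wrist' else None
    im=imaging.get_image(n)[:,:,::-1].copy(); cv2.imwrite('pics/'+f,im)
    if o: np.savez('pics/'+f+'.npz',**{k:o[k] for k in('ee_pos','orientation')})
    return im
def crop(f,g,x0,y0,x1,y1,s):
    im=cv2.imread('pics/'+f)[y0:y1,x0:x1]; cv2.imwrite('pics/'+g,cv2.resize(im,None,fx=s,fy=s,interpolation=cv2.INTER_CUBIC))
E
python3 - <<'E'
from h import *
crop('top0.png','top0a.png',110,80,310,230,4)
crop('top0.png','top0b.png',290,130,430,255,5)
crop('side0.png','side0a.png',200,120,360,240,5)
for n in('side','top'): print(n,cam(n)[2])
E
```

```text
side [  207.6214759  -1579.97821586  1093.52377898]
top [ 441.64818371  -94.12963232 1241.28398032]
```

View pics/top0a.png

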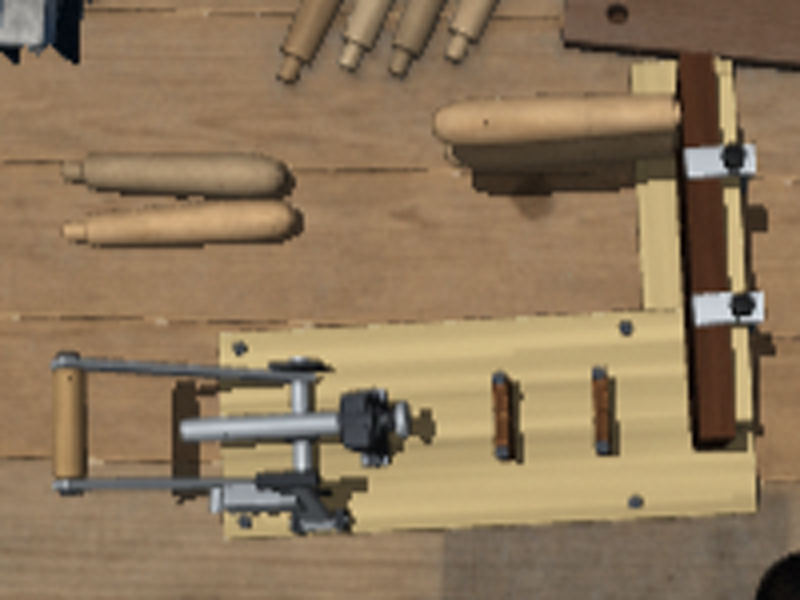

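View pics/top0b.png

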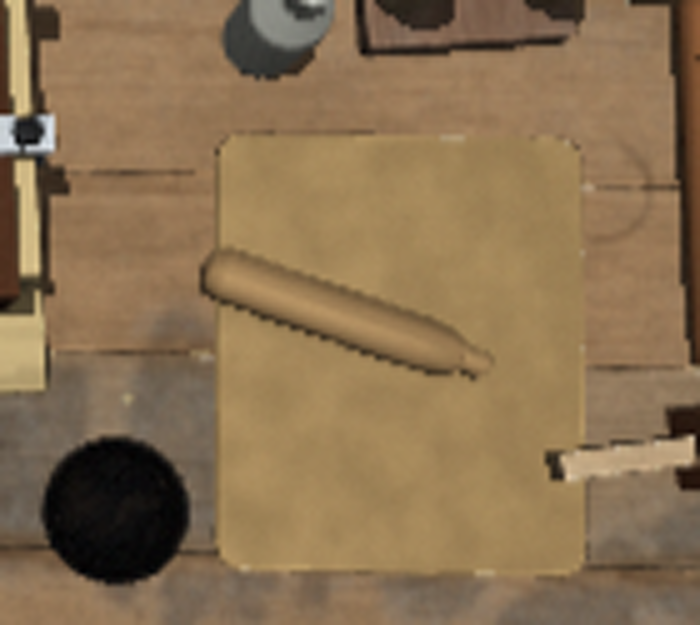

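View pics/side0a.png

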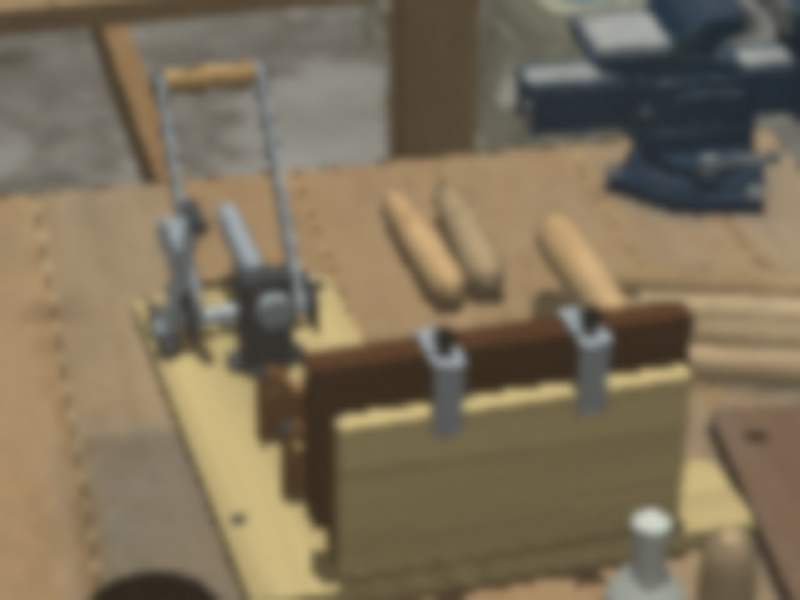

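```bash
python3 - <<'E'
from h import *
c=cam('top'); s=cam('side')
f=lambda u,v:(110+u/4,80+v/4)
TL,BL,BR=[onz(c,f(*p),18) for p in((220,333),(225,537),(757,511))]
print(TL,BL,BR,np.linalg.norm(TL-BL),np.linalg.norm(BR-BL))
yd=(BL-BR)/np.linalg.norm(BL-BR);print('yaw of press y from world y',np.arctan2(-yd[0],yd[1]))
for nm,p,z in(('grip ends',(68,362),195),('',(68,487),195),('V1a',(499,374),79),('V1b',(505,458),79),('V2a',(599,370),79),('V2b',(602,452),79),
  ('stool near corner L',(697,443),193),('R',(730,440),193),('screws',(239,348),20),('',(245,522),20),('',(636,502),20),('',(627,327),20)):
    print(nm,onz(c,f(*p),z).round(1))
g=lambda u,v:(290+u/5,130+v/5)
for nm,p,z in(('foot',(203,275),25),('tenon',(490,367),25),('midbodyedge1',(320,280),25),('sheet',(219,136),7),('',(582,136),7),('',(582,572),7),('',(219,572),7)):
    print(nm,onz(c,g(*p),z).round(1))
# white/dark masks for leg
E
```

```text
[619.96148098 262.59552702  18.        ] [443.25483808 257.00558238  18.        ] [ 459.67478857 -199.14716868   18.        ] 176.79503705206832 456.4481866230819
yaw of press y from world y 0.03598106965993943
grip ends [574.3 324.8 195. ]
 [481.3 323.3 195. ]
V1a [573.5  14.4  79. ]
V1b [504.5  10.   79. ]
V2a [575.5 -67.6  79. ]
V2b [508.3 -69.1  79. ]
stool near corner L [ 507.4 -141.3  193. ]
R [ 509.3 -165.5  193. ]
screws [606.3 245.3  20. ]
 [455.9 239.2  20. ]
 [468.6 -96.3  20. ]
 [619.1 -90.8  20. ]
foot [ 535.3 -306.2   25. ]
tenon [ 470.3 -496.7   25. ]
midbodyedge1 [ 530.7 -385.    25. ]
sheet [ 633. -323.    7.]
 [ 628.8 -571.6    7. ]
 [ 331.5 -558.8    7. ]
 [ 333.9 -314.6    7. ]
```

```bash
cat >> h.py <<'E'
def axes(): 
    o=readout.get_obs(); return o,R.from_rotvec(o['orientation']).as_matrix()
def down(ang): # tool down with tool x at world angle ang
    c,s=np.cos(ang),np.sin(ang); return np.array([[c,s,0],[s,-c,0],[0,0,-1.]])
def plan(pos,ang=None,Rt=None):
    o,Rm=axes()
    if Rt is None: Rt=down(ang)
    rv=R.from_matrix(Rm.T@Rt).as_rotvec()
    print('t',round(o['t'],2),'pos',o['ee_pos'].round(1),'w',round(o['width'],1),'F',o['ft_force'].round(1),'q',o['qpos'].round(2))
    d=np.array(pos)-o['ee_pos']
    print('shift first, tool mm',(Rm.T@d).round(1),'norm',np.linalg.norm(d).round(1),' turn',rv.round(4),' shift if after turn',(Rt.T@d).round(1))
E
python3 - <<'E'
from h import *
plan((474,-487,200),1.242)
E
```

```text
t 0.15 pos [ 139.3 -608.8  222.1] w 87.8 F [ 0.2  0.2 -0.3] q [-1.36  0.42  1.63  0.    1.09 -0.02]
shift first, tool mm [353.5 -44.1  22.2] norm 356.9  turn [-1.1000e-03 -7.0000e-04 -1.0172e+00]  shift if after turn [223.4 277.4  22.1]
```

{"api": "carry_out", "payload": {"rows": [[[0.0353,-0.0044,0.0022],[0,0,0],0],[[0.0353,-0.0044,0.0022],[0,0,0],0],[[0.0353,-0.0044,0.0022],[0,0,0],0],[[0.0353,-0.0044,0.0022],[0,0,0],0],[[0.0353,-0.0044,0.0022],[0,0,0],0],[[0.0353,-0.0044,0.0022],[0,0,0],0],[[0.0353,-0.0044,0.0022],[0,0,0],0],[[0.0353,-0.0044,0.0022],[0,0,0],0],[[0.0353,-0.0044,0.0022],[0,0,0],0],[[0.0353,-0.0044,0.0022],[0,0,0],0]]}}

```text
t: 0.98
ee_pos: [475.1, -486.6, 200.3]
orientation: [-3.121, -0.352, 0.001]
ft_force: [-0.7, -1.0, -0.2]
width: 87.5
```

{"api": "carry_out", "payload": {"rows": [[[0,0,0],[0,0,-0.113],0],[[0,0,0],[0,0,-0.113],0],[[0,0,0],[0,0,-0.113],0],[[0,0,0],[0,0,-0.113],0],[[0,0,0],[0,0,-0.113],0],[[0,0,0],[0,0,-0.113],0],[[0,0,0],[0,0,-0.113],0],[[0,0,0],[0,0,-0.113],0],[[0,0,0],[0,0,-0.113],0],[[0,0,0],[0,0,0],0],[[0,0,0],[0,0,0],0]]}}

```text
t: 1.9
ee_pos: [473.5, -487.5, 200.4]
orientation: [-2.558, -1.823, 0.0]
ft_force: [-0.2, -0.7, -0.3]
width: 87.7
```

```bash
python3 - <<'E'
from h import *
plan((474,-487,200),1.242)
snap('wrist','w1.png')
E
```

```text
t 1.9 pos [ 473.5 -487.5  200.4] w 87.7 F [-0.2 -0.7 -0.3] q [-0.82  0.53  1.52  0.    1.1  -0.49]
shift first, tool mm [0.7 0.3 0.4] norm 0.8  turn [-0.0005 -0.0003 -0.0036]  shift if after turn [0.7 0.3 0.4]
```

View pics/w1.png

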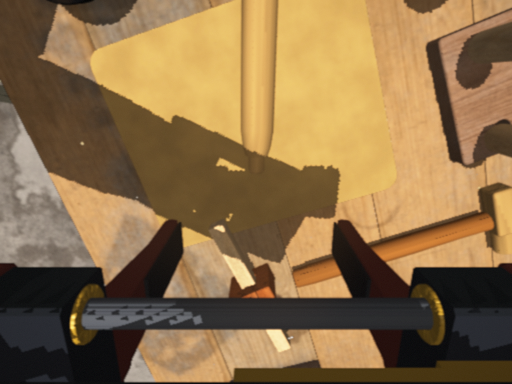

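```bash
python3 - <<'E'
from h import *
crop('w1.png','w1a.png',200,0,320,190,4)
cv2.imwrite('pics/w1a.png',cv2.resize(cv2.imread('pics/w1.png')[0:190,190:330],None,fx=3.1,fy=3.1,interpolation=cv2.INTER_CUBIC))
E
```

```text
(no output)
```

View pics/w1a.png

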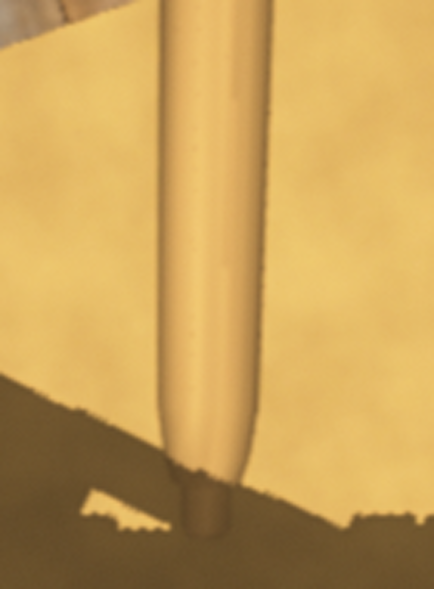

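```bash
python3 - <<'E'
from h import *
z=np.load('pics/w1.png.npz'); c=cam('wrist',dict(z))
f=lambda u,v:(190+u/3.1,v/3.1)
A=onz(c,f(216.5,0),25);B=onz(c,f(209,380),25);T=onz(c,f(208,535),25);T2=onz(c,f(208,535),27)
S=onz(c,f(208,482),30)
print(A,B,T,T2,S)
a=(A-B)/np.linalg.norm(A-B);print('angle',np.arctan2(a[1],a[0]))
print('centre',T+100*a, B-T, np.linalg.norm(B-T))
# width check
print(np.linalg.norm(onz(c,f(161,50),25)-onz(c,f(270,50),25)))
t=cam('top');o=(T+100*a)
g=lambda P:(proj(t,P)-np.array([290,130]))*5
print('reproj tip',g(T),'foot',g(T+200*a))
E
```

```text
[ 529.28005876 -330.0319806    25.        ] [ 488.41649625 -440.69233245   25.        ] [ 469.61418881 -493.80820793   25.        ] [ 469.78401529 -493.32253348   27.        ] [ 476.46047185 -474.08570322   30.        ]
angle 1.2170585427394378
centre [ 504.25484644 -399.99976034   25.        ] [18.80230744 53.11587548  0.        ] 56.345567640609886
34.90080690809823
reproj tip [485.73916575 368.14382692] foot [202.78824979 269.67094632]
```

```bash
python3 - <<'E'
from h import *
plan((504,-400,60),1.22)
E
```

```text
t 1.95 pos [ 473.6 -487.6  200.5] w 87.9 F [-0.4 -0.2  0.1] q [-0.82  0.53  1.52  0.    1.1  -0.48]
shift first, tool mm [ 92.7   0.2 140.5] norm 168.3  turn [-0.0003 -0.0002  0.0182]  shift if after turn [ 92.7  -1.5 140.5]
```

{"api": "carry_out", "payload": {"rows": [[[0.031,0,0],[0,0,0.018],0],[[0.031,-0.0005,0.02],[0,0,0],0],[[0.0307,-0.0005,0.03],[0,0,0],0],[[0,0,0.03],[0,0,0],0],[[0,0,0.03],[0,0,0],0],[[0,0,0.03],[0,0,0],0],[[0,0,0],[0,0,0],0],[[0,0,0],[0,0,0],0]]}}

```text
t: 2.62
ee_pos: [502.5, -400.0, 60.3]
orientation: [-2.57, -1.8, 0.002]
ft_force: [0.1, 0.5, 0.1]
width: 87.4
```

```bash
python3 - <<'E'
from h import *
plan((504,-400,10),1.22)
snap('wrist','w2.png')
E
```

```text
t 2.62 pos [ 502.5 -400.    60.3] w 87.4 F [0.1 0.5 0.1] q [-0.69  0.66  1.67  0.    0.82 -0.34]
shift first, tool mm [ 0.5  1.6 50.3] norm 50.3  turn [-0.0035 -0.0012  0.002 ]  shift if after turn [ 0.5  1.4 50.3]
```

View pics/w2.png

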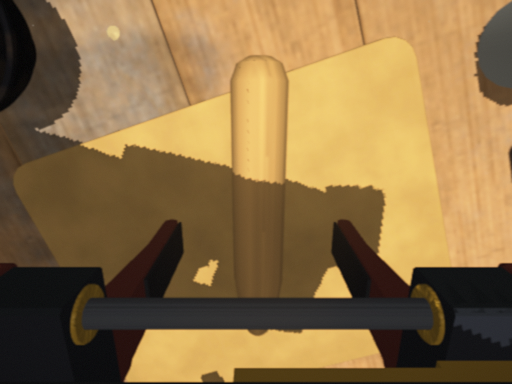

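```bash
python3 - <<'E'
from h import *
c=cam('wrist',dict(np.load('pics/w2.png.npz')))
F=onz(c,(259.5,54),25); print(F, F-100*np.array([np.cos(1.22),np.sin(1.22),0]))
print(onz(c,(260,170),25),onz(c,(258.5,230),25))
E
```

```text
[ 537.46452565 -303.78841829   25.        ] [ 503.09995102 -397.69835392   25.        ]
[ 513.3013302  -371.36964214   25.        ] [ 497.32026328 -412.34517021   25.        ]
```

{"api": "carry_out", "payload": {"rows": [[[0,0.001,0.015],[0,0,0],0],[[0,0,0.015],[0,0,0],0],[[0,0,0.012],[0,0,0],0],[[0,0,0.008],[0,0,0],0],[[0,0,0],[0,0,0],0],[[0,0,0],[0,0,0],0]]}}

```text
t: 3.17
ee_pos: [503.9, -400.9, 10.8]
orientation: [-2.571, -1.804, 0.001]
ft_force: [-0.5, -0.2, -0.5]
width: 87.9
```

{"api": "carry_out", "payload": {"rows": [[[0,0,0],[0,0,0],1],[[0,0,0],[0,0,0],1],[[0,0,0],[0,0,0],1],[[0,0,0],[0,0,0],1],[[0,0,0],[0,0,0],1],[[0,0,0],[0,0,0],1],[[0,0,0],[0,0,0],1],[[0,0,0],[0,0,0],1]]}}

```text
t: 3.83
ee_pos: [504.4, -401.2, 11.6]
orientation: [2.572, 1.805, 0.0]
ft_force: [1.0, 0.0, -0.6]
width: 38.3
```

{"api": "carry_out", "payload": {"rows": [[[0,0,0],[0,0,0],1],[[0,0,0],[0,0,0],1],[[0,0,0],[0,0,0],1],[[0,0,-0.01],[0,0,0],1],[[0,0,-0.02],[0,0,0],1],[[0,0,-0.03],[0,0,0],1],[[0,0,-0.03],[0,0,0],1],[[0,0,-0.03],[0,0,0],1],[[0,0,-0.03],[0,0,0],1],[[0,0,-0.03],[0,0,0],1],[[0,0,0],[0,0,0],1]]}}

```text
t: 4.75
ee_pos: [507.1, -403.4, 198.8]
orientation: [2.563, 1.799, 0.004]
ft_force: [0.2, -0.7, -0.6]
width: 35.2
```

```bash
python3 - <<'E'
from h import *
plan((504,-400,200),1.22)
snap('wrist','w3.png')
E
```

```text
t 4.75 pos [ 507.1 -403.4  198.8] w 35.2 F [ 0.2 -0.7 -0.6] q [-0.69  0.48  1.6   0.    1.05 -0.34]
shift first, tool mm [ 2.1 -4.  -1.2] norm 4.7  turn [0.0099 0.0035 0.0038]  shift if after turn [ 2.1 -4.1 -1.2]
```

View pics/w3.png

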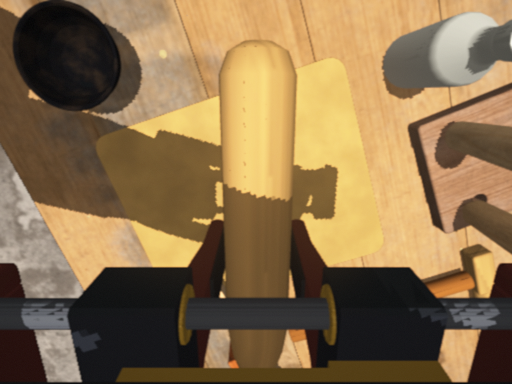

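```bash
python3 - <<'E'
from h import *
p=imaging.camera_params('wrist');T=p['T_tool_cam']
K=np.array([[p['fx'],0,p['cx']],[0,p['fy'],p['cy']],[0,0,1.]])
im=cv2.imread('pics/w3.png').astype(int)
for v in (80,110,140,170):
    print(v,[tuple(im[v,u]) for u in range(212,228,3)],[tuple(im[v,u]) for u in range(288,304,3)])
def tp(u,v,z): 
    d=T[:3,:3]@np.linalg.inv(K)@np.array([u,v,1.]);C=T[:3,3]; return C+d*(z-C[2])/d[2]
for z in(-12,-14,-16):
    print(z,tp(258,39.5,z).round(1),tp(219.5,80,z).round(1),tp(297,80,z).round(1),tp(222,170,z).round(1),tp(294,170,z).round(1))
E
```

```text
80 [(np.int64(102), np.int64(152), np.int64(197)), (np.int64(110), np.int64(159), np.int64(202)), (np.int64(93), np.int64(133), np.int64(172)), (np.int64(76), np.int64(134), np.int64(177)), (np.int64(87), np.int64(153), np.int64(199)), (np.int64(99), np.int64(171), np.int64(219))] [(np.int64(92), np.int64(165), np.int64(214)), (np.int64(87), np.int64(156), np.int64(202)), (np.int64(74), np.int64(132), np.int64(175)), (np.int64(104), np.int64(189), np.int64(233)), (np.int64(122), np.int64(215), np.int64(245)), (np.int64(121), np.int64(212), np.int64(244))]
110 [(np.int64(118), np.int64(209), np.int64(243)), (np.int64(122), np.int64(214), np.int64(244)), (np.int64(122), np.int64(212), np.int64(244)), (np.int64(70), np.int64(124), np.int64(164)), (np.int64(86), np.int64(151), np.int64(198)), (np.int64(95), np.int64(168), np.int64(218))] [(np.int64(89), np.int64(162), np.int64(210)), (np.int64(84), np.int64(150), np.int64(197)), (np.int64(70), np.int64(127), np.int64(169)), (np.int64(119), np.int64(212), np.int64(244)), (np.int64(121), np.int64(213), np.int64(244)), (np.int64(120), np.in
[... 757 characters left out ...]
92), np.int64(123)), (np.int64(79), np.int64(141), np.int64(187)), (np.int64(91), np.int64(160), np.int64(210))] [(np.int64(86), np.int64(152), np.int64(198)), (np.int64(69), np.int64(122), np.int64(164)), (np.int64(55), np.int64(101), np.int64(132)), (np.int64(56), np.int64(101), np.int64(133)), (np.int64(54), np.int64(98), np.int64(130)), (np.int64(57), np.int64(106), np.int64(140))]
-12 [103.   -0.9 -12. ] [ 85.7 -19.  -12. ] [ 85.7  17.3 -12. ] [ 42.4 -19.4 -12. ] [ 42.3  17.4 -12. ]
-14 [102.7  -1.  -14. ] [ 85.7 -18.8 -14. ] [ 85.6  17.1 -14. ] [ 42.9 -19.1 -14. ] [ 42.8  17.1 -14. ]
-16 [102.4  -1.  -16. ] [ 85.6 -18.5 -16. ] [ 85.5  16.8 -16. ] [ 43.4 -18.9 -16. ] [ 43.3  16.9 -16. ]
```

{"api": "carry_out", "payload": {"rows": [[[0,0,-0.018],[0,0,0],1],[[0,0,-0.018],[0,0,0],1],[[0,0,0],[0,0,-0.0965],1],[[0,0,0],[0,0,-0.0965],1],[[0,0,0],[0,0,-0.0965],1],[[0,0,0],[0,0,-0.0965],1],[[0,0,0],[0,0,0],1]]}}

```text
t: 5.38
ee_pos: [503.5, -400.5, 225.9]
orientation: [-2.172, -2.266, 0.0]
ft_force: [-0.2, -0.4, -1.3]
width: 35.3
```

```bash
python3 - <<'E'
from h import *
plan((541.6,-30.7,235),1.607)
E
```

```text
t 5.38 pos [ 503.5 -400.5  225.9] w 35.3 F [-0.2 -0.4 -1.3] q [-0.69  0.45  1.58 -0.    1.11 -0.73]
shift first, tool mm [367.8  53.7  -8.5] norm 371.8  turn [-0.0021 -0.0019  0.0062]  shift if after turn [368.2  51.4  -9.1]
```

{"api": "carry_out", "payload": {"rows": [[[0.02,0.0047,-0.002],[0,0,0.006],1],[[0.0335,0.0047,-0.002],[0,0,0],1],[[0.035,0.0047,-0.002],[0,0,0],1],[[0.035,0.0047,-0.002],[0,0,0],1],[[0.035,0.0047,-0.001],[0,0,0],1],[[0.035,0.0047,0],[0,0,0],1],[[0.035,0.0047,0],[0,0,0],1],[[0.035,0.0047,0],[0,0,0],1],[[0.035,0.0047,0],[0,0,0],1],[[0.035,0.0047,0],[0,0,0],1],[[0.0345,0.0045,0],[0,0,0],1],[[0,0,0],[0,0,0],1]]}}

```text
t: 6.38
ee_pos: [543.1, -26.7, 235.7]
orientation: [-2.182, -2.257, -0.0]
ft_force: [-0.1, -0.5, -1.0]
width: 35.2
```

{"api": "carry_out", "payload": {"rows": [[[0,0,0],[0,0,0],1],[[0,0,0],[0,0,0],1]]}}

```text
t: 6.55
ee_pos: [543.1, -31.8, 235.9]
orientation: [-2.185, -2.256, 0.002]
ft_force: [0.7, -0.7, -1.2]
width: 35.4
```

```bash
python3 - <<'E'
from h import *
plan((541.6,-30.7,130),1.607)
snap('wrist','w4.png')
snap('side','s4.png'); crop('s4.png','s4a.png',200,100,360,220,5)
E
```

```text
t 6.55 pos [543.1 -31.8 235.9] w 35.4 F [ 0.7 -0.7 -1.2] q [-0.08  0.29  1.8  -0.    1.06 -0.11]
shift first, tool mm [  1.2  -1.3 105.9] norm 106.0  turn [-0.0012  0.0003 -0.004 ]  shift if after turn [  1.2  -1.5 105.9]
```

View pics/w4.png

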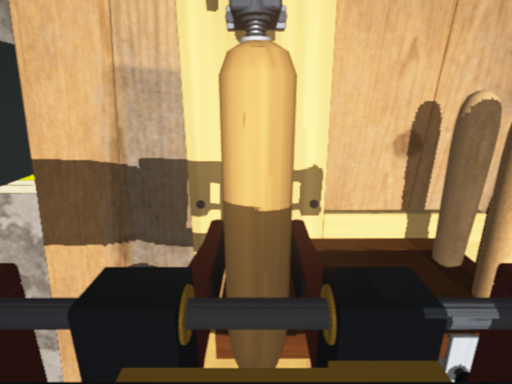

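View pics/s4a.png

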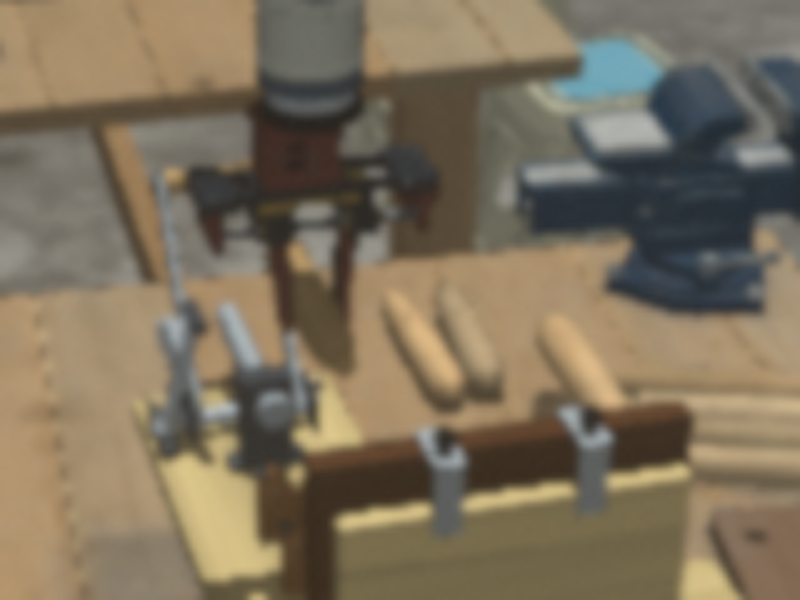

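{"api": "carry_out", "payload": {"rows": [[[0.001,-0.0013,0.02],[0,0,-0.004],1],[[0,0,0.03],[0,0,0],1],[[0,0,0.03],[0,0,0],1],[[0,0,0.026],[0,0,0],1],[[0,0,0],[0,0,0],1],[[0,0,0],[0,0,0],1],[[0,0,0],[0,0,0],1]]}}

```text
t: 7.23
ee_pos: [543.1, -31.6, 131.7]
orientation: [2.181, 2.26, 0.001]
ft_force: [0.1, 0.6, -0.7]
width: 35.2
```

```bash
python3 - <<'E'
from h import *
plan((541.6,-30.7,74),1.607)
snap('wrist','w5.png')
snap('side','s5.png'); crop('s5.png','s5a.png',200,100,360,220,5)
snap('top','t5.png'); crop('t5.png','t5a.png',110,80,310,230,4)
E
```

```text
t 7.23 pos [543.1 -31.6 131.7] w 35.2 F [ 0.1  0.6 -0.7] q [-0.08  0.43  1.87 -0.    0.83 -0.12]
shift first, tool mm [ 0.9 -1.5 57.7] norm 57.7  turn [ 0.0013  0.0002 -0.0007]  shift if after turn [ 0.9 -1.5 57.7]
```

View pics/w5.png

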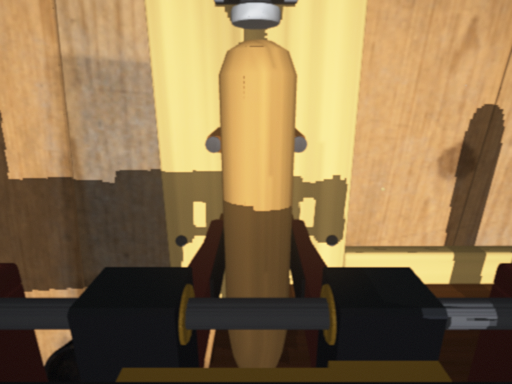

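View pics/s5a.png

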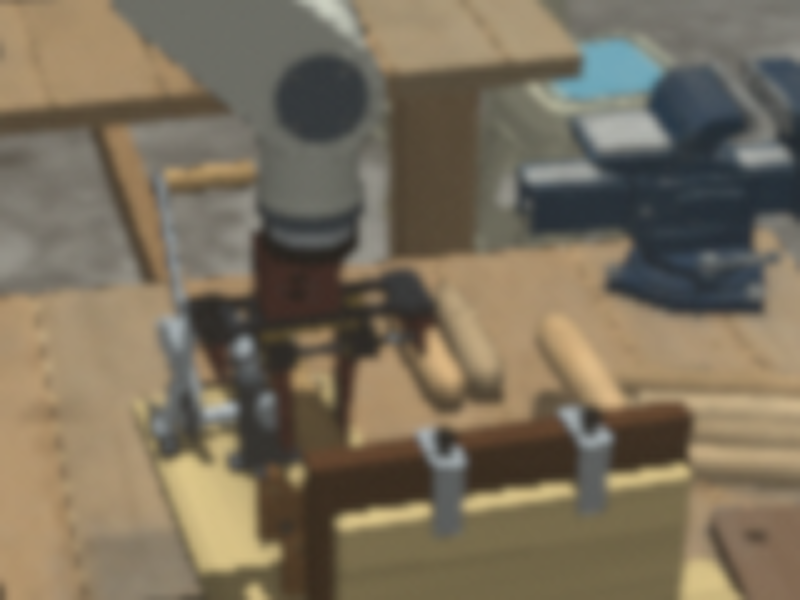

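View pics/t5a.png

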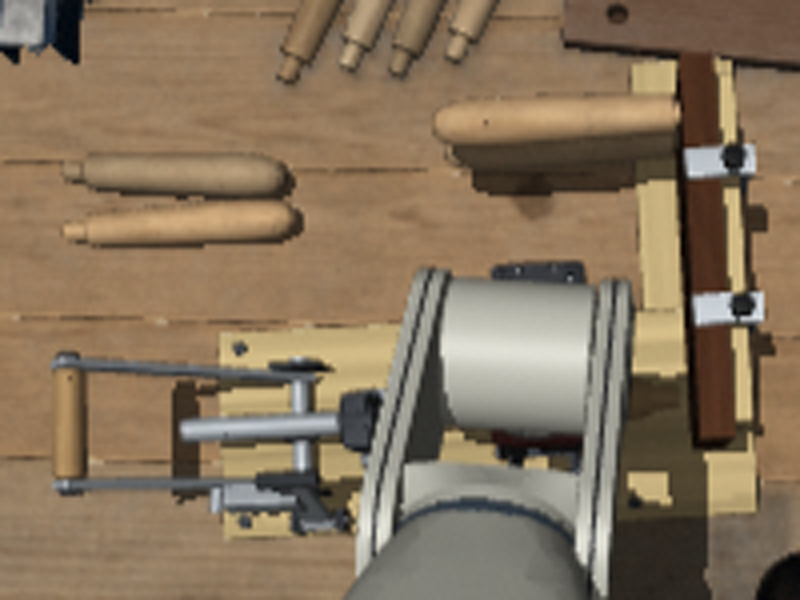

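```bash
python3 - <<'E'
from h import *
crop('w5.png','w5a.png',190,0,320,160,4)
E
```

```text
(no output)
```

View pics/w5a.png

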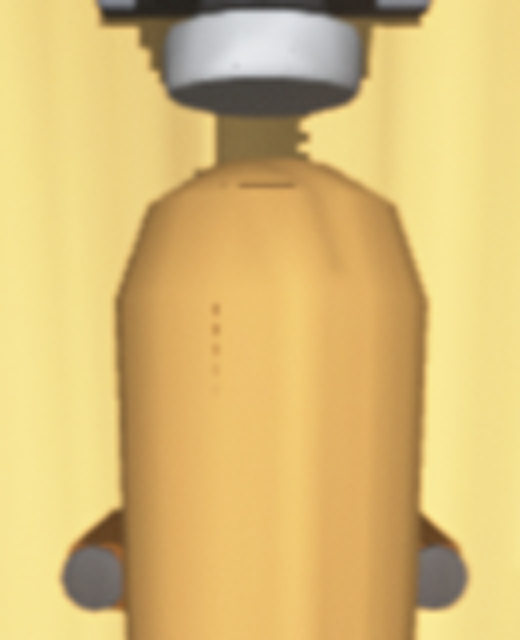

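```bash
python3 - <<'E'
from h import *
c=cam('wrist',dict(np.load('pics/w5.png.npz')))
L=onz(c,(231.2,21.2),88);Rr=onz(c,(280,21.2),88);print(L,Rr,np.linalg.norm(L-Rr))
n=(L+Rr)/2; yd=np.array([-.036,.9994,0]);print('nose',n,'cradle',n-115*yd,'hole',n-230*yd)
a,b=onz(c,(213.3,144.5),79),onz(c,(300.3,144.5),79);print('Vpins',a,b,(a+b)/2)
o,Rm=axes(); print('leg origin now',o['ee_pos']+Rm@[2.7,-1,-14])
E
```

```text
[521.49141864  90.08141126  88.        ] [551.18160961  91.09439227  88.        ] 29.707466571746263
nose [536.33651413  90.58790176  88.        ] cradle [540.47651413 -24.34309824  88.        ] hole [ 544.61651413 -139.27409824   88.        ]
Vpins [508.74700826  12.82505132  79.        ] [570.56723189  14.90703924  79.        ] [539.65712007  13.86604528  79.        ]
leg origin now [542.37039817 -28.38911369 146.35852389]
```

{"api": "carry_out", "payload": {"rows": [[[0.0025,-0.0015,0.01],[0,0,0],1],[[0,0,0.015],[0,0,0],1],[[0,0,0.015],[0,0,0],1],[[0,0,0.01],[0,0,0],1],[[0,0,0.004],[0,0,0],1],[[0,0,0],[0,0,0],1],[[0,0,0],[0,0,0],1]]}}

```text
t: 7.97
ee_pos: [540.7, -28.2, 76.6]
orientation: [-2.18, -2.262, 0.0]
ft_force: [0.0, -0.9, -1.6]
width: 35.3
```

{"api": "carry_out", "payload": {"rows": [[[0,0,0.0015],[0,0,0],1],[[0,0,0.0015],[0,0,0],1],[[0,0,0],[0,0,0],1],[[0,0,0],[0,0,0],1]]}}

```text
t: 8.3
ee_pos: [542.0, -28.3, 74.5]
orientation: [2.178, 2.261, 0.003]
ft_force: [2.1, 0.7, 4.0]
width: 35.0
```

```bash
python3 - <<'E'
from h import *
plan((541.6,-28.7,74),1.607)
snap('wrist','w6.png')
snap('side','s6.png'); crop('s6.png','s6a.png',200,100,360,220,5)
E
```

```text
t 8.3 pos [542.  -28.3  74.5] w 35.0 F [2.1 0.7 4. ] q [-0.07  0.52  1.9   0.    0.71 -0.11]
shift first, tool mm [-0.4 -0.4  0.5] norm 0.8  turn [0.003  0.0003 0.0009]  shift if after turn [-0.4 -0.4  0.5]
```

View pics/w6.png

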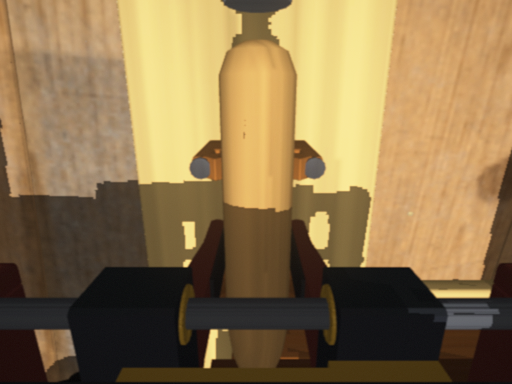

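View pics/s6a.png

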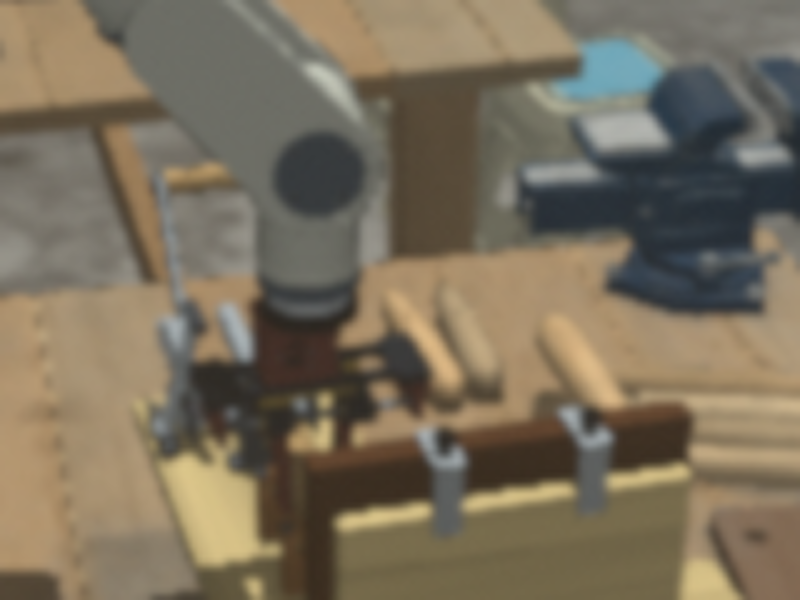

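{"api": "carry_out", "payload": {"rows": [[[0,0,0],[0,0,0],0.5],[[0,0,0],[0,0,0],0.4],[[0,0,0],[0,0,0],0.3],[[0,0,0],[0,0,0],0.1],[[0,0,0],[0,0,0],0],[[0,0,0],[0,0,0],0],[[0,0,0],[0,0,0],0]]}}

```text
t: 8.98
ee_pos: [540.4, -28.2, 73.4]
orientation: [-2.18, -2.262, 0.0]
ft_force: [-0.2, -0.4, 0.0]
width: 78.2
```

{"api": "carry_out", "payload": {"rows": [[[0,0,-0.01],[0,0,0],0],[[0,0,-0.02],[0,0,0],0],[[0,0,-0.03],[0,0,0],0],[[0,0,-0.03],[0,0,0],0],[[0,0,-0.03],[0,0,0],0],[[0,0,-0.03],[0,0,0],0],[[0,0,-0.03],[0,0,0],0],[[0,0,-0.03],[0,0,0],0],[[0,0,0],[0,0,0],0],[[0,0,0],[0,0,0],0]]}}

```text
t: 9.82
ee_pos: [541.5, -28.3, 286.0]
orientation: [2.178, 2.26, 0.005]
ft_force: [-0.5, 0.4, -1.5]
width: 87.9
```

```bash
python3 - <<'E'
from h import *
plan((541.6,-28.7,74),1.607)
snap('wrist','w7.png')
E
```

```text
t 9.82 pos [541.5 -28.3 286. ] w 87.9 F [-0.5  0.4 -1.5] q [-0.07  0.23  1.75  0.    1.15 -0.11]
shift first, tool mm [ -0.3  -0.9 212. ] norm 212.0  turn [0.0046 0.0005 0.0008]  shift if after turn [-4.00e-01  1.00e-01  2.12e+02]
```

View pics/w7.png

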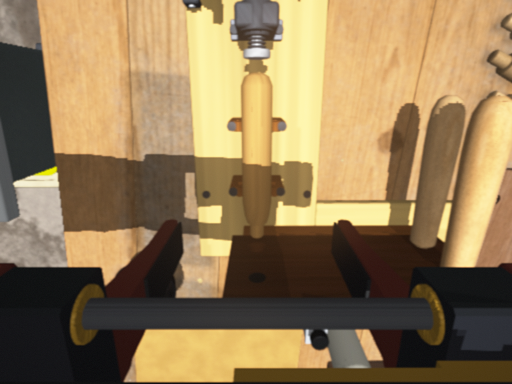

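```bash
python3 - <<'E'
from h import *
crop('w7.png','w7a.png',180,20,340,260,2.5)
c=cam('wrist',dict(np.load('pics/w7.png.npz')))
print('foot',onz(c,(257,72),88),'nose',onz(c,(257,53),88),'tip',onz(c,(257.5,238),88))
yd=np.array([-.036,.9994,0]);xd=np.array([.9994,.036,0])
h=np.array([544.6,-140.5,88])
for dy in(26,15,0):
    print(dy,proj(c,h+yd*dy))
print('stool top edge',proj(c,h+[0,0,105]),'bottom',proj(c,h+[0,0,-35]))
E
```

```text
foot [536.93491203  74.42272956  88.        ] nose [536.24682736  93.89455747  88.        ] tip [ 544.78340341 -129.15171333   88.        ]
26 [257.04052562 227.7326199 ]
15 [257.04595612 235.45513396]
0 [257.05322069 245.78581572]
stool top edge [257.53109732 296.70937238] bottom [256.94293225 234.03324246]
```

View pics/w7a.png

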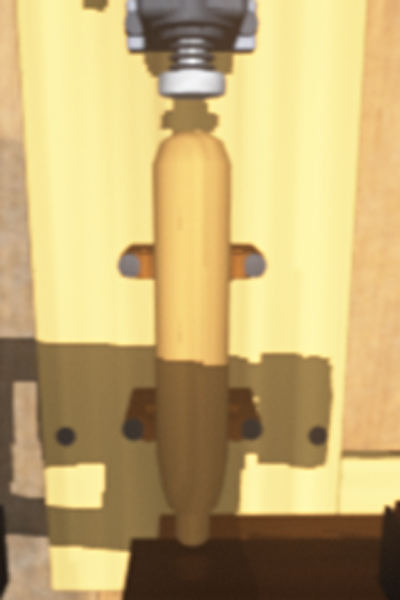

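{"api": "carry_out", "payload": {"rows": [[[0.03,-0.0145,0],[0,0,0],0],[[0.03,-0.0145,0],[0,0,0],0],[[0.03,-0.0145,0],[0,0,0],0],[[0,0,0],[0,0,0],0],[[0,0,0],[0,0,0],0],[[0,0,0],[0,0,0],0]]}}

```text
t: 10.37
ee_pos: [493.4, 59.9, 282.6]
orientation: [-2.178, -2.262, 0.002]
ft_force: [-0.1, -0.2, 0.0]
width: 88.2
```

```bash
python3 - <<'E'
from h import *
plan((500,60,286),1.607)
snap('wrist','w8.png')
crop('w8.png','w8a.png',130,0,400,220,2.9)
E
```

```text
t 10.37 pos [493.4  59.9 282.6] w 88.2 F [-0.1 -0.2  0. ] q [ 0.1   0.16  1.85 -0.    1.13  0.06]
shift first, tool mm [-0.2  6.6 -3.4] norm 7.4  turn [-0.0017  0.0004  0.0016]  shift if after turn [-0.2  6.6 -3.4]
```

View pics/w8a.png

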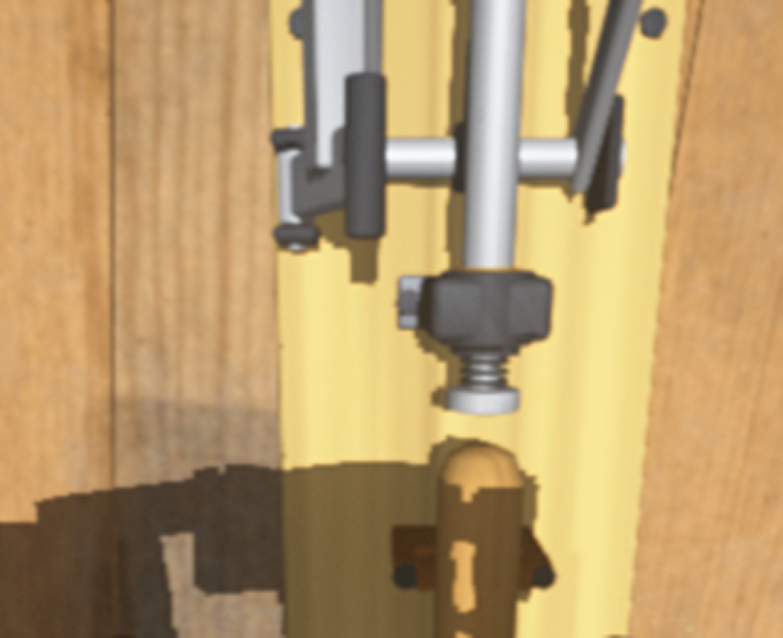

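```bash
python3 - <<'E'
from h import *
c=cam('wrist',dict(np.load('pics/w8.png.npz')))
f=lambda u,v:(130+u/2.9,v/2.9)
for n,p,z in(('bar far',(365,75),140),('bar near',(365,235),140),('L',(346,160),140),('R',(385,160),140),('hinge a',(293,138),32),('hinge b',(295,235),32),('nose L',(446,400),88),('nose R',(520,400),88),('foot',(480,443),95),('shaft',(450,155),34)):
    print(n,onz(c,f(*p),z).round(1))
E
```

```text
bar far [485.3 198.3 140. ]
bar near [486.9 151.1 140. ]
L [480.1 173.6 140. ]
R [492.5 174.  140. ]
hinge a [453.9 193.2  32. ]
hinge b [455.2 153.8  32. ]
nose L [521.5  91.2  88. ]
nose R [551.3  92.3  88. ]
foot [535.6  75.4  95. ]
shaft [521.6 188.7  34. ]
```

{"api": "carry_out", "payload": {"rows": [[[0.0268,0.0064,0],[0,0,0],1],[[0.0268,0.0064,0],[0,0,0],1],[[0.0268,0.0064,0],[0,0,0],1],[[0.0268,0.0064,0],[0,0,0],1],[[0,0,0.02],[0,0,0],1],[[0,0,0.03],[0,0,0],1],[[0,0,0.03],[0,0,0],1],[[0,0,0.01],[0,0,0],1],[[0,0,0],[0,0,0],1],[[0,0,0],[0,0,0],1]]}}

```text
t: 11.25
ee_pos: [516.0, 167.5, 193.6]
orientation: [-2.181, -2.261, 0.001]
ft_force: [0.1, -0.2, -0.0]
width: 24.7
```

{"api": "carry_out", "payload": {"rows": [[[0,0,0],[0,0,0],1],[[0,0,0],[0,0,0],1]]}}

```text
t: 11.42
ee_pos: [516.7, 168.2, 195.3]
orientation: [2.18, 2.261, 0.004]
ft_force: [1.5, -0.1, -0.3]
width: 11.7
```

```bash
python3 - <<'E'
from h import *
plan((515,168,127),1.607)
snap('wrist','w9.png')
snap('side','s9.png'); crop('s9.png','s9a.png',200,100,360,220,5)
E
```

```text
t 11.42 pos [516.7 168.2 195.3] w 11.7 F [ 1.5 -0.1 -0.3] q [0.29 0.34 1.84 0.   0.97 0.26]
shift first, tool mm [-0.2 -1.9 68.3] norm 68.3  turn [ 0.0029 -0.0008  0.0003]  shift if after turn [-0.1 -1.7 68.3]
```

View pics/w9.png

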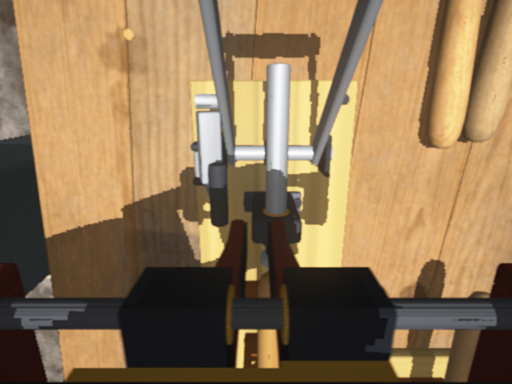

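View pics/s9a.png

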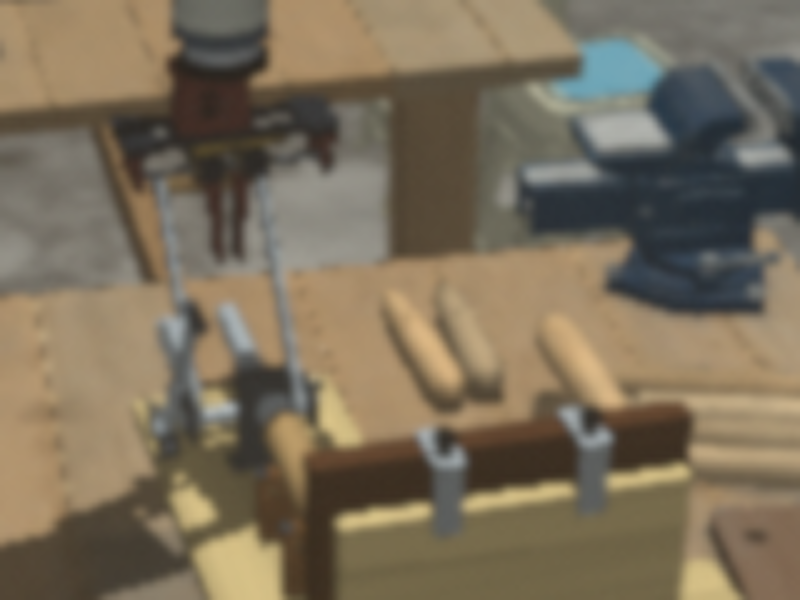

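{"api": "carry_out", "payload": {"rows": [[[0,0,0.02],[0,0,0],1],[[0,0,0.02],[0,0,0],1],[[0,0,0.018],[0,0,0],1],[[0,0,0.01],[0,0,0],1],[[0,0,0],[0,0,0],1],[[0,0,0],[0,0,0],1],[[0,0,0],[0,0,0],1]]}}

```text
t: 12.1
ee_pos: [516.3, 168.4, 126.7]
orientation: [2.179, 2.262, 0.002]
ft_force: [-0.4, -0.0, 0.7]
width: 0.9
```

```bash
python3 - <<'E'
from h import *
plan((435,168,127),1.607)
snap('wrist','w10.png')
E
```

```text
t 12.1 pos [516.3 168.4 126.7] w 0.9 F [-0.4 -0.   0.7] q [0.29 0.44 1.88 0.   0.82 0.26]
shift first, tool mm [  2.6 -81.2  -0.5] norm 81.3  turn [ 0.0017 -0.0005  0.0008]  shift if after turn [  2.5 -81.2  -0.3]
```

View pics/w10.png

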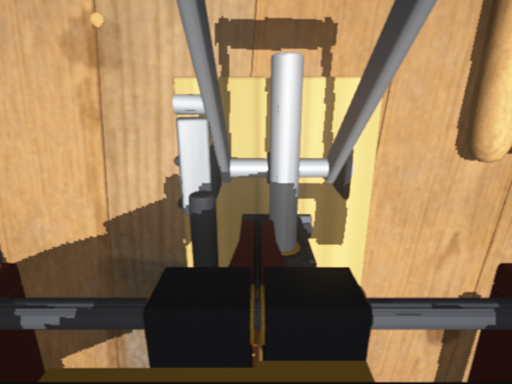

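{"api": "carry_out", "payload": {"rows": [[[0,-0.008,0],[0,0,0],1],[[0,-0.008,0],[0,0,0],1],[[0,-0.008,0],[0,0,0],1],[[0,-0.008,0],[0,0,0],1],[[0,-0.008,0],[0,0,0],1],[[0,-0.008,0],[0,0,0],1],[[0,-0.008,0],[0,0,0],1],[[0,-0.008,0],[0,0,0],1],[[0,-0.008,0],[0,0,0],1],[[0,-0.008,0],[0,0,0],1]]}}

```text
t: 12.98
ee_pos: [434.6, 165.2, 125.5]
orientation: [-2.18, -2.262, 0.0]
ft_force: [0.8, 0.2, -0.2]
width: 0.4
```

{"api": "carry_out", "payload": {"rows": [[[0,-0.005,0],[0,0,0],1],[[0,0,0],[0,0,0],1],[[0,0,0],[0,0,0],1]]}}

```text
t: 13.23
ee_pos: [430.5, 165.1, 125.7]
orientation: [2.18, 2.262, 0.0]
ft_force: [-0.5, -0.0, 0.4]
width: 0.3
```

```bash
python3 - <<'E'
from h import *
plan((435,168,127),1.607)
snap('wrist','w11.png')
snap('side','s11.png'); crop('s11.png','s11a.png',200,100,360,220,5)
E
```

```text
t 13.23 pos [430.5 165.1 125.7] w 0.3 F [-0.5 -0.   0.4] q [ 0.34  0.34  2.05 -0.    0.75  0.3 ]
shift first, tool mm [ 2.7  4.6 -1.3] norm 5.5  turn [ 0.0003 -0.0001  0.001 ]  shift if after turn [ 2.7  4.6 -1.3]
```

View pics/w11.png

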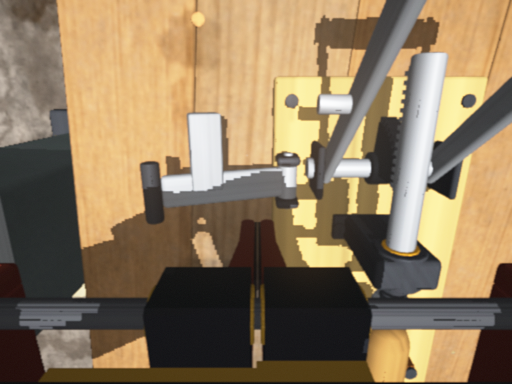

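View pics/s11a.png

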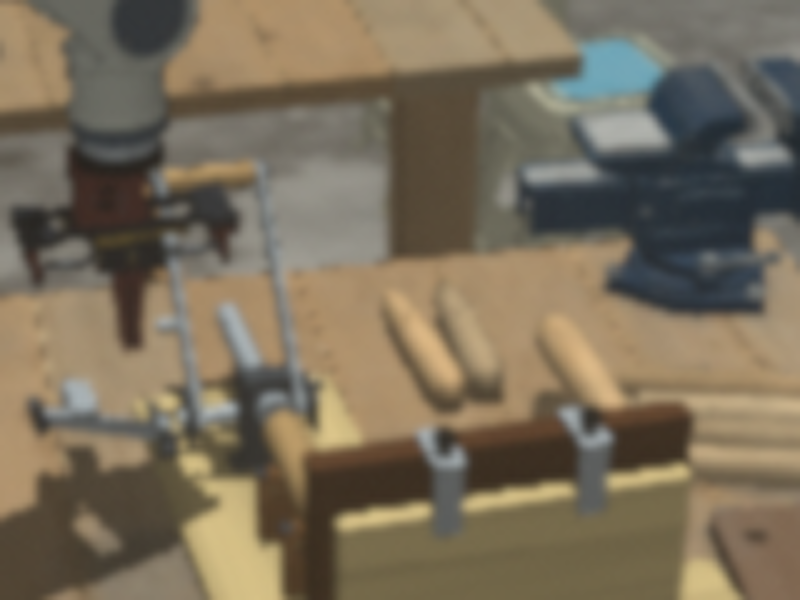

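{"api": "carry_out", "payload": {"rows": [[[0,0,-0.02],[0,0,0],0.3],[[0,0,-0.035],[0,0,0],0.3],[[0,0,-0.035],[0,0,0],0.3],[[0,0,-0.035],[0,0,0],0.3],[[0,0,-0.035],[0,0,0],0.3],[[0,0,-0.015],[0,0,-0.06],0.3],[[0,0,0],[0,0,-0.12],0.3],[[0,0,0],[0,0,-0.12],0.3],[[0,0,0],[0,0,-0.12],0.3],[[0,0,0],[0,0,-0.12],0.3],[[0,0,0],[0,0,-0.12],0.3],[[0,0,0],[0,0,-0.12],0.3]]}}

```text
t: 14.33
ee_pos: [430.9, 165.0, 300.6]
orientation: [1.148, 2.924, 0.0]
ft_force: [-0.0, -0.2, 0.3]
width: 61.1
```

{"api": "carry_out", "payload": {"rows": [[[0,0,0],[0,0,-0.12],0.3],[[0,0,0],[0,0,-0.12],0.3],[[0,0,0],[0,0,-0.12],0.3],[[0,0,0],[0,0,-0.12],0.3],[[0,0,0],[0,0,-0.12],0.3],[[0,0,0],[0,0,-0.12],0.3],[[0,0,0],[0,0,-0.071],0.3],[[0,0,0],[0,0,0],0.3],[[0,0,0],[0,0,0],0.3]]}}

```text
t: 15.08
ee_pos: [430.8, 165.0, 300.6]
orientation: [-0.054, 3.141, 0.0]
ft_force: [0.2, 0.6, -0.7]
width: 61.3
```

```bash
python3 - <<'E'
from h import *
plan((528,324,300),3.178)
E
```

```text
t 15.08 pos [430.8 165.  300.6] w 61.3 F [ 0.2  0.6 -0.7] q [ 0.34  0.08  1.9   0.    1.16 -1.27]
shift first, tool mm [-102.7  155.5    0.6] norm 186.4  turn [ 0.0001  0.0001 -0.0018]  shift if after turn [-103.   155.3    0.6]
```

{"api": "carry_out", "payload": {"rows": [[[-0.0172,0.0259,0],[0,0,0],0.3],[[-0.0172,0.0259,0],[0,0,0],0.3],[[-0.0172,0.0259,0],[0,0,0],0.3],[[-0.0172,0.0259,0],[0,0,0],0.3],[[-0.0172,0.0259,0],[0,0,0],0.3],[[-0.0172,0.0259,0],[0,0,0],0.3],[[0,0,0],[0,0,0],0.3],[[0,0,0],[0,0,0],0.3],[[0,0,0],[0,0,0],0.3]]}}

```text
t: 15.83
ee_pos: [527.3, 323.6, 300.0]
orientation: [0.057, -3.14, 0.001]
ft_force: [-0.5, -0.9, -0.2]
width: 61.5
```

```bash
python3 - <<'E'
from h import *
plan((528,324,300),3.178)
snap('wrist','w12.png')
E
```

```text
t 15.83 pos [527.3 323.6 300. ] w 61.5 F [-0.5 -0.9 -0.2] q [ 0.53  0.34  1.57 -0.    1.23 -1.08]
shift first, tool mm [-0.7  0.4 -0. ] norm 0.8  turn [-0.0009 -0.0012 -0.0003]  shift if after turn [-0.7  0.4 -0. ]
```

View pics/w12.png

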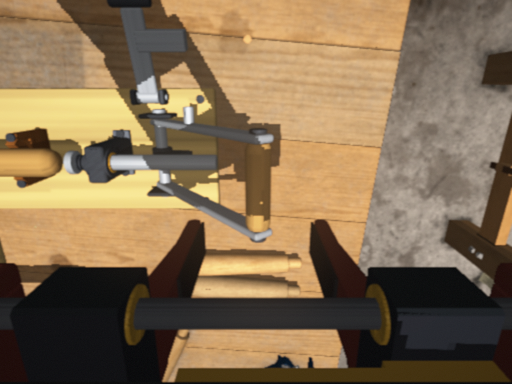

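```bash
python3 - <<'E'
from h import *
c=cam('wrist',dict(np.load('pics/w12.png.npz')))
g=onz(c,(258.5,185),195);print(g,onz(c,(258.5,140),195),onz(c,(258.5,230),195),onz(c,(246.5,185),195),onz(c,(271,185),195))
print('foot',onz(c,(60,162),88))
E
```

```text
[525.5725715  324.36173011 195.        ] [484.25680409 322.87742474 195.        ] [570.79169977 325.98626716 195.        ] [525.95422088 313.33387808 195.        ] [525.17502997 335.84878993 195.        ]
foot [536.14465268  75.35487311  88.        ]
```

{"api": "carry_out", "payload": {"rows": [[[0,0.001,0.03],[0,0,0],0.3],[[0,0,0.03],[0,0,0],0.3],[[0,0,0.03],[0,0,0],0.3],[[0,0,0.02],[0,0,0],0.3],[[0,0,0.014],[0,0,0],0.3],[[0,0,0],[0,0,0],0.3],[[0,0,0],[0,0,0],0.3],[[0,0,0],[0,0,0],0.3]]}}

```text
t: 16.55
ee_pos: [528.4, 324.9, 178.0]
orientation: [-0.057, 3.139, 0.001]
ft_force: [0.5, -0.5, 1.3]
width: 61.5
```

```bash
python3 - <<'E'
from h import *
plan((527.5,324.5,176),3.178)
snap('wrist','w13.png')
E
```

```text
t 16.55 pos [528.4 324.9 178. ] w 61.5 F [ 0.5 -0.5  1.3] q [ 0.53  0.47  1.67 -0.    1.   -1.07]
shift first, tool mm [ 0.9 -0.4  2. ] norm 2.3  turn [ 0.0009  0.0016 -0.0001]  shift if after turn [ 0.9 -0.4  2. ]
```

View pics/w13.png

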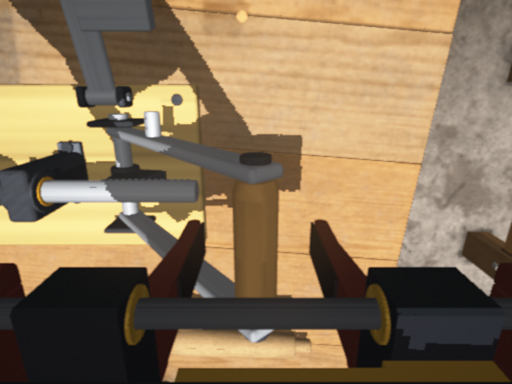

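{"api": "carry_out", "payload": {"rows": [[[0,0,0.001],[0,0,0],1],[[0,0,0],[0,0,0],1],[[0,0,0],[0,0,0],1],[[0,0,0],[0,0,0],1],[[0,0,0],[0,0,0],1],[[0,0,0],[0,0,0],1],[[0,0,0],[0,0,0],1],[[0,0,0],[0,0,0],1],[[0,0,0],[0,0,0],1],[[0,0,0],[0,0,0],1]]}}

```text
t: 17.43
ee_pos: [527.8, 324.6, 175.4]
orientation: [0.058, -3.141, 0.001]
ft_force: [1.8, -5.4, -0.3]
width: 23.2
```

```bash
python3 - <<'E'
from h import *
plan((527.5,324.5,176),3.178)
# arc increments in tool frame: tool y=-press... tool y=( -.036,.999) = press y ; z down
th=np.arange(0,1.451,0.1)
y=210*np.sin(.7-th); z=210*np.cos(.7-th)
for a,b,c in zip(th[1:],np.diff(y),-np.diff(z)): print(a.round(2),b.round(1),c.round(1))
E
```

```text
t 17.43 pos [527.8 324.6 175.4] w 23.2 F [ 1.8 -5.4 -0.3] q [ 0.53  0.47  1.68 -0.    1.   -1.08]
shift first, tool mm [ 0.3 -0.1 -0.6] norm 0.7  turn [-0.0009 -0.0004  0.0008]  shift if after turn [ 0.3 -0.1 -0.6]
0.1 -16.7 -12.7
0.2 -17.9 -11.0
0.3 -18.9 -9.1
0.4 -19.7 -7.2
0.5 -20.3 -5.2
0.6 -20.8 -3.1
0.7 -21.0 -1.0
0.8 -21.0 1.0
0.9 -20.8 3.1
1.0 -20.3 5.2
1.1 -19.7 7.2
1.2 -18.9 9.1
1.3 -17.9 11.0
1.4 -16.7 12.7
```

{"api": "carry_out", "payload": {"rows": [[[0,-0.0083,-0.0064],[0,0,0],1],[[0,-0.0084,-0.0063],[0,0,0],1],[[0,-0.0089,-0.0055],[0,0,0],1],[[0,-0.009,-0.0055],[0,0,0],1],[[0,-0.0094,-0.0046],[0,0,0],1],[[0,-0.0095,-0.0045],[0,0,0],1],[[0,-0.0098,-0.0036],[0,0,0],1],[[0,-0.0099,-0.0036],[0,0,0],1],[[0,0,0],[0,0,0],1]]}}

```text
t: 18.18
ee_pos: [530.8, 252.7, 219.0]
orientation: [-0.056, 3.139, 0.008]
ft_force: [-5.8, 8.2, 9.5]
width: 23.0
```

```bash
python3 - <<'E'
from h import *
th=.4;yy=210*np.sin(.7-th);
plan((532.5-.036*yy+.0,189+yy,34+210*np.cos(.7-th)-19),3.178)
snap('wrist','w14.png')
E
```

```text
t 18.18 pos [530.8 252.7 219. ] w 23.0 F [-5.8  8.2  9.5] q [ 0.42  0.37  1.72  0.    1.05 -1.19]
shift first, tool mm [ 0.6 -1.6  3.4] norm 3.8  turn [ 0.0049  0.0023 -0.0006]  shift if after turn [ 0.6 -1.6  3.4]
```

View pics/w14.png

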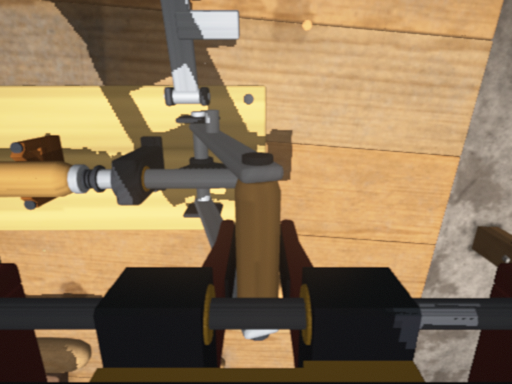

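{"api": "carry_out", "payload": {"rows": [[[0,-0.0101,-0.0016],[0,0,0],1],[[0,-0.0102,-0.0016],[0,0,0],1],[[0,-0.0104,-0.0006],[0,0,0],1],[[0,-0.0104,-0.0006],[0,0,0],1],[[0,-0.0105,-0.0005],[0,0,0],1],[[0,-0.0105,-0.0005],[0,0,0],1],[[0,-0.0105,0.0005],[0,0,0],1],[[0,-0.0105,0.0005],[0,0,0],1],[[0,0,0],[0,0,0],1]]}}

```text
t: 18.98
ee_pos: [534.0, 168.2, 223.1]
orientation: [-0.056, 3.138, 0.004]
ft_force: [-4.7, 2.8, 14.8]
width: 23.5
```

```bash
python3 - <<'E'
from h import *
th=.8;yy=210*np.sin(.7-th);
plan((532.5-.036*yy+.0,189+yy,34+210*np.cos(.7-th)-19),3.178)
snap('wrist','w15.png')
E
```

```text
t 18.98 pos [534.  168.2 223.1] w 23.5 F [-4.7  2.8 14.8] q [ 0.28  0.33  1.78  0.    1.03 -1.32]
shift first, tool mm [ 0.8 -0.2 -0.8] norm 1.1  turn [ 0.0022  0.0027 -0.0005]  shift if after turn [ 0.8 -0.2 -0.8]
```

View pics/w15.png

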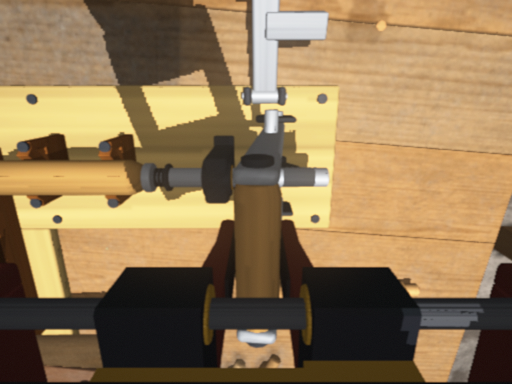

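{"api": "carry_out", "payload": {"rows": [[[0.001,-0.0104,0.0005],[0,0,0],1],[[0,-0.0104,0.0005],[0,0,0],1],[[0,-0.0102,0.002],[0,0,0],1],[[0,-0.0101,0.002],[0,0,0],1],[[0,-0.0099,0.0034],[0,0,0],1],[[0,-0.0098,0.0034],[0,0,0],1],[[0,0,0],[0,0,0],1],[[0,0,0],[0,0,0],1]]}}

```text
t: 19.7
ee_pos: [535.7, 108.0, 210.0]
orientation: [-0.056, 3.138, 0.002]
ft_force: [0.9, 2.6, 7.2]
width: 23.1
```

```bash
python3 - <<'E'
from h import *
th=1.1;yy=210*np.sin(.7-th);
plan((532.5-.036*yy+.0,189+yy,34+210*np.cos(.7-th)-19),3.178)
snap('wrist','w16.png')
E
```

```text
t 19.7 pos [535.7 108.  210. ] w 23.1 F [0.9 2.6 7.2] q [ 0.18  0.32  1.82  0.    1.   -1.43]
shift first, tool mm [ 0.3 -0.8  1.5] norm 1.7  turn [ 0.0011  0.0027 -0.0007]  shift if after turn [ 0.3 -0.8  1.5]
```

View pics/w16.png

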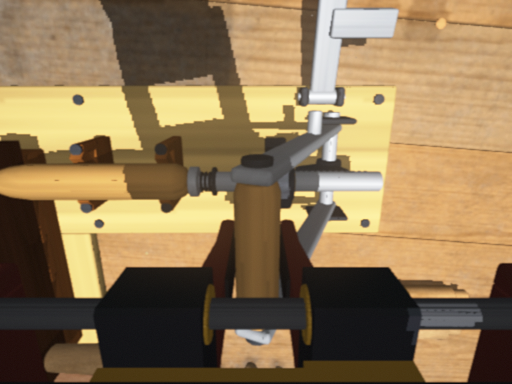

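{"api": "carry_out", "payload": {"rows": [[[0,-0.0095,0.0045],[0,0,0],1],[[0,-0.0094,0.0046],[0,0,0],1],[[0,-0.009,0.0055],[0,0,0],1],[[0,-0.0089,0.0055],[0,0,0],1],[[0,0,0],[0,0,0],1],[[0,0,0],[0,0,0],1]]}}

```text
t: 20.25
ee_pos: [536.7, 71.6, 189.0]
orientation: [-0.057, 3.14, 0.001]
ft_force: [0.7, 4.1, 5.2]
width: 23.3
```

```bash
python3 - <<'E'
from h import *
th=1.3;yy=210*np.sin(.7-th);
plan((532.5-.036*yy+.0,189+yy,34+210*np.cos(.7-th)-19),3.178)
snap('wrist','w17.png')
E
```

```text
t 20.25 pos [536.7  71.6 189. ] w 23.3 F [0.7 4.1 5.2] q [ 0.11  0.34  1.84  0.    0.95 -1.5 ]
shift first, tool mm [-0.  -1.1  0.7] norm 1.3  turn [ 0.0007  0.0012 -0.0001]  shift if after turn [-0.  -1.1  0.7]
```

View pics/w17.png

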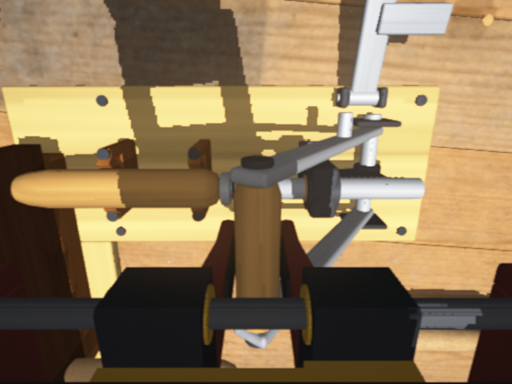

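```bash
python3 - <<'E'
from h import *
crop('w17.png','w17a.png',0,130,260,250,3)
c=cam('wrist',dict(np.load('pics/w17.png.npz')))
yd=np.array([-.036,.9994,0])
h=np.array([544.6,-140.5,88])
print('hole',proj(c,h),'shoulder -? ',onz(c,(12,188),88),'foot',onz(c,(219,188),88))
E
```

```text
hole [ 23.68026483 188.48957814] shoulder -?  [ 544.49340606 -150.99441938   88.        ] foot [538.05939328  36.73680143  88.        ]
```

View pics/w17a.png

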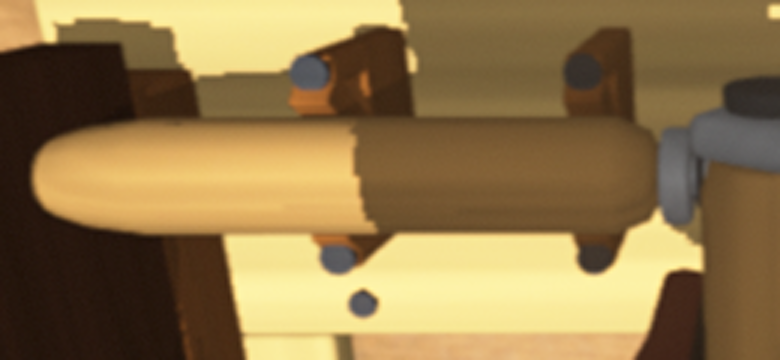

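{"api": "carry_out", "payload": {"rows": [[[0,-0.0085,0.0062],[0,0,0],1],[[0,-0.0082,0.0065],[0,0,0],1],[[0,0,0],[0,0,0],1],[[0,0,0],[0,0,0],1],[[0,0,0],[0,0,0],1]]}}

```text
t: 20.72
ee_pos: [537.2, 55.4, 176.1]
orientation: [-0.058, 3.14, 0.001]
ft_force: [0.6, 4.7, 4.6]
width: 23.6
```

```bash
python3 - <<'E'
from h import *
th=1.4;yy=210*np.sin(.7-th);
plan((532.5-.036*yy+.0,189+yy,34+210*np.cos(.7-th)-19),3.178)
snap('wrist','w18.png')
crop('w18.png','w18a.png',0,130,260,250,3)
E
```

```text
t 20.72 pos [537.2  55.4 176.1] w 23.6 F [0.6 4.7 4.6] q [ 0.08  0.36  1.86  0.    0.93 -1.53]
shift first, tool mm [-0.1 -1.7  0.5] norm 1.8  turn [0.0005 0.0007 0.0008]  shift if after turn [-0.1 -1.7  0.5]
```

View pics/w18a.png

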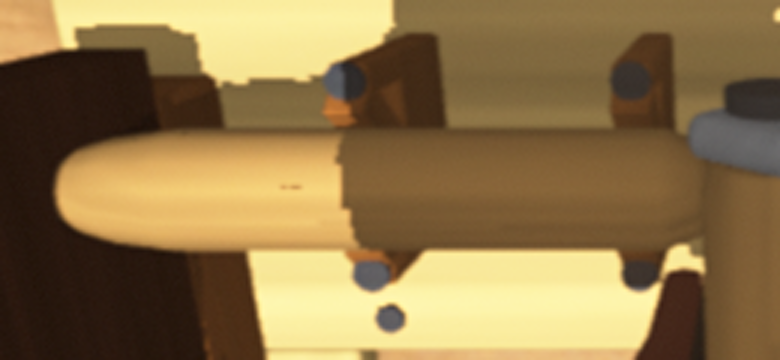

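{"api": "carry_out", "payload": {"rows": [[[0,-0.0015,0.0013],[0,0,0],1],[[0,-0.0015,0.0013],[0,0,0],1],[[0,0,0],[0,0,0],1],[[0,0,0],[0,0,0],1],[[0,0,0],[0,0,0],1]]}}

```text
t: 21.18
ee_pos: [537.3, 53.0, 174.1]
orientation: [-0.058, 3.14, 0.002]
ft_force: [-1.8, 7.6, 8.4]
width: 23.5
```

{"api": "carry_out", "payload": {"rows": [[[0,-0.0015,0.0013],[0,0,0],1],[[0,0,0],[0,0,0],1],[[0,0,0],[0,0,0],1],[[0,0,0],[0,0,0],1]]}}

```text
t: 21.52
ee_pos: [537.4, 52.4, 173.5]
orientation: [-0.058, 3.14, 0.004]
ft_force: [-4.2, 10.9, 14.9]
width: 23.4
```

```bash
python3 - <<'E'
from h import *
th=1.4;yy=210*np.sin(.7-th);
plan((532.5-.036*yy+.0,189+yy,34+210*np.cos(.7-th)-19),3.178)
snap('wrist','w19.png')
snap('side','s19.png'); crop('s19.png','s19a.png',200,100,360,220,5)
c=cam('wrist',dict(np.load('pics/w19.png.npz')))
E
```

```text
t 21.52 pos [537.4  52.4 173.5] w 23.4 F [-4.2 10.9 14.9] q [ 0.07  0.36  1.86  0.    0.92 -1.54]
shift first, tool mm [-0.   1.4 -2.1] norm 2.5  turn [0.0028 0.0013 0.0005]  shift if after turn [-0.   1.4 -2.1]
```

View pics/w19.png

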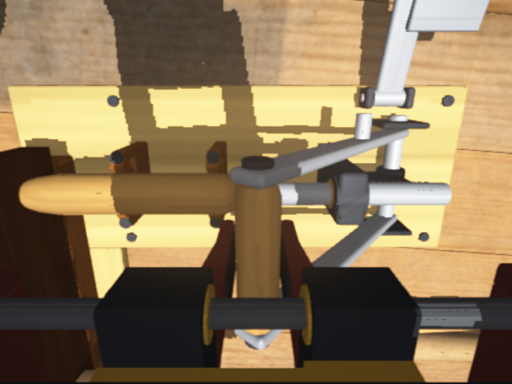

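View pics/s19a.png

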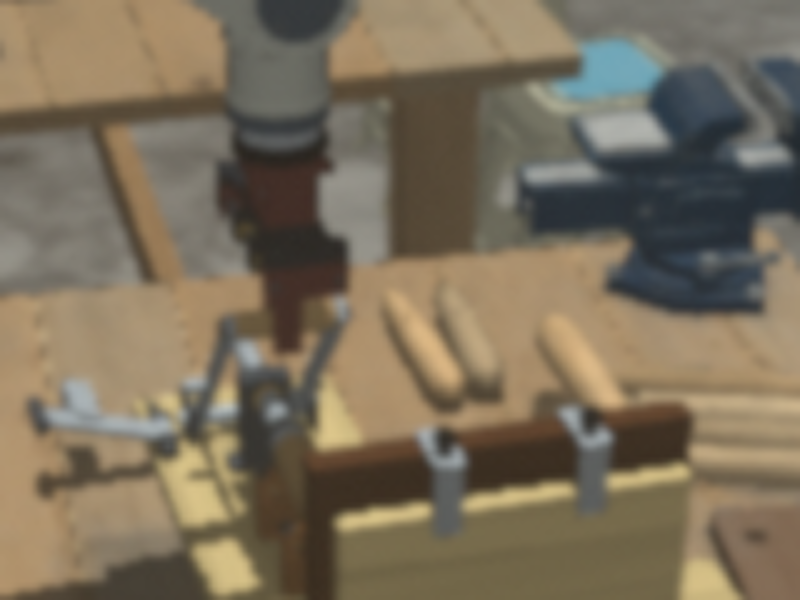

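{"api": "carry_out", "payload": {"rows": [[[0,0,0],[0,0,0],1],[[0,0,0],[0,0,0],1],[[0,0,0],[0,0,0],1],[[0,0,0],[0,0,0],1],[[0,0,0],[0,0,0],1],[[0,0,0],[0,0,0],1],[[0,0,0],[0,0,0],1],[[0,0,0],[0,0,0],1],[[0,0,0],[0,0,0],1],[[0,0,0],[0,0,0],1],[[0,0,0],[0,0,0],1],[[0,0,0],[0,0,0],1]]}}

```text
t: 22.62
ee_pos: [537.4, 52.4, 173.5]
orientation: [-0.058, 3.14, 0.004]
ft_force: [-3.4, 11.2, 14.7]
width: 23.0
```

```bash
python3 - <<'E'
from h import *
plan((537.4,52.4,173.5),3.178)
snap('wrist','w20.png'); crop('w20.png','w20a.png',0,130,260,250,3)
snap('top','t20.png'); crop('t20.png','t20a.png',110,80,310,230,4)
E
```

```text
t 22.62 pos [537.4  52.4 173.5] w 23.0 F [-3.4 11.2 14.7] q [ 0.07  0.36  1.86  0.    0.92 -1.54]
shift first, tool mm [0. 0. 0.] norm 0.0  turn [0.0027 0.0014 0.0006]  shift if after turn [0. 0. 0.]
```

View pics/w20a.png

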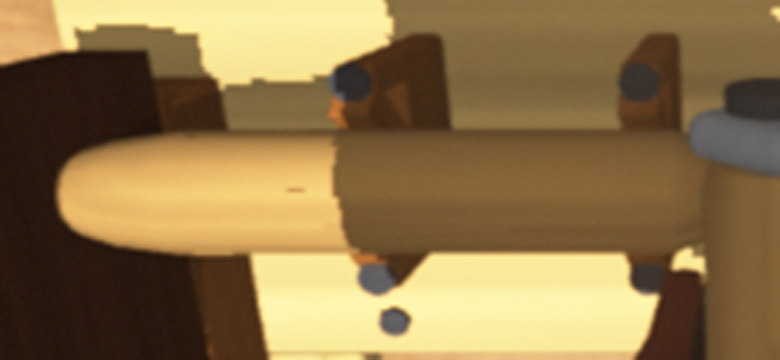

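View pics/t20a.png

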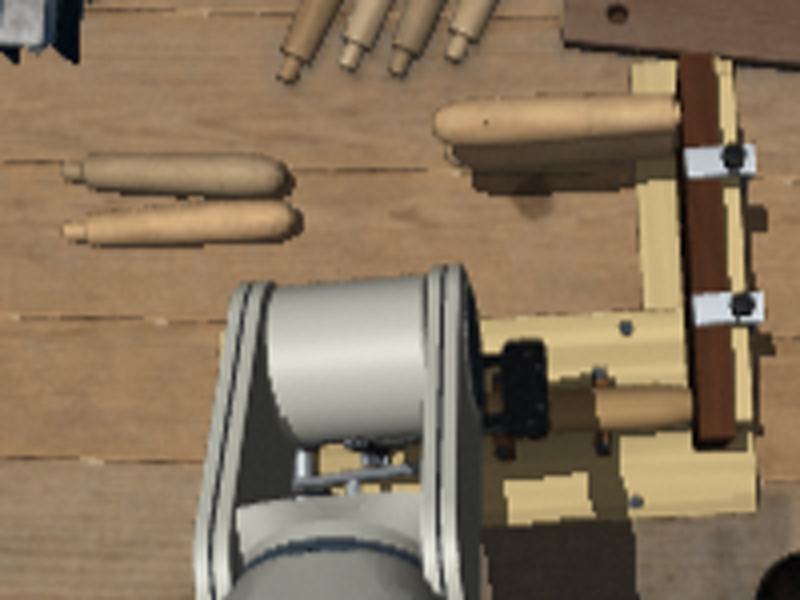

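```bash
python3 -c "
from workcell import close_job
print(close_job())"
```

```text
the job is handed in; nothing more can be done
None
```

The leg is pressed into the stool top, the lever is held over at its stop, and the job is handed in at about 22.7 s on the robot's clock. `close_job` gives no verdict, so the result below rests on my own checks.

- **Laying the leg:** With the catch still on, I took the leg from the sheet, laid it in the two V-blocks and let go. It lay about 12–15 mm short of the hole and about 15 mm short of the nose.
- **Catch:** I pushed the thumb bar outwards with the closed fingers. The wrist and side pictures then showed the catch lying open towards the robot, and it stayed open.
- **Lever:** I gripped the bar from above and pulled it through its arc until it stopped giving way. The last 2 mm of commanded pull moved it only about 0.9 mm, and the pull rose from about 7 N to about 18 N. Over the last second the pose and force stayed steady.
- **Seating:** The last pictures showed no tenon outside the hole and the leg tight against the stool top. The foot had moved about 38 mm.
- **Neighbours:** Nothing else in the final close-ups had moved.

**What did not match exactly:**
- The foot measured y = 36.7 mm, about 3–4 mm beyond where a seated leg should put it, measured at 1.3 rad before the last part of the pull. I put this down to camera calibration and the rounded foot.
- The near-side shoulder and the foot's contact with the nose could not be seen directly at the end, because the lever grip hid them.
- The wrist showed a small sideways force of about 3–4 N at the end.

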